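# Seat a die blank on its parallels in the bench vise

## Task

Pick up the wooden rammer and tap or press the thick steel bar in the vise gently down at its ends, never with the bare fingers, until it lies level and fully home on the two steel parallels. Then stand the rammer upright on the bench and, with the fingers, push for a moment, firmly but without forcing, on a sticking-out end of first the nearer and then the farther parallel, along its length, to feel that each is trapped and no longer slides. Leave the parallels in place under the bar and leave everything else on the bench alone.

Things in the scene. Friction and masses are not known exactly. Their poses are not given: they have to be found in the camera images.
- vise: dark iron drill vise fixed to the bench. Origin: on the bench, midway between the jaws; x runs from the moving jaw (robot side; screw and cross bar reach to x = -135 mm) to the fixed jaw, y along the jaws to the left. Base x = -105 to +60, 100 mm wide (y), 30 mm high, its top is the bed. Jaws 100 mm long in y, tops 66 mm above the bench, faces at x = -28 and +28 mm
- bar_left (a point): middle of the top edge at the left (+y) end of the raw steel bar (a die blank, about 1 kg) held in the jaws: 50 (x) x 100 (y) mm, centred in the vise. Sawn from stock: its thickness is anything from 28 to 46 mm, so its home height (underside flat on the parallels, 52 mm above the bench) must be felt. At the start it stands about 5 to 15 mm too high, often one end more. It only slides up and down in the jaws and rocks end to end
- bar_right (a point): the same at the right (-y) end. The bar is stiff in the jaws: 5 to 15 N near an end moves it down or, once the other end has landed, levels it. Home, it stops dead and does not spring back. A light touch leaves the parallels loose; 15 to 25 N kept for a moment near each end once it is home traps them; over 45 N marks the bar
- parallel_near: ground steel bar 8 (x) x 180 (y) x 22 mm high, loose on the vise bed (underside 30 mm above the bench), along the jaws at x = -19 mm in the vise: the nearer to the robot. Its ends stick out 35 to 45 mm beyond jaws, bar and base at both sides. Origin: middle of its underside; y along it. Before, it slides under 1 to 1.5 N; trapped, it holds 3 N or more: push with 2.5 to 3 N
- parallel_far: the same kind of bar at x = +19 mm in the vise, farther from the robot
- rammer_mid (a point): wooden rammer standing on the bench, 75 mm tall, about 80 g: round foot 34 mm across and 30 mm high, round stem 20 mm across and 45 mm long on top. The point is on its axis half-way up (37.5 mm above its underside); z along the axis. Grip the stem with the fingertips just above the foot, so that the foot bears on the fingertips when pressed down
- heel_a: loose wooden shoe-heel block, 44 x 40 x 42 mm, between the two work places; origin under its centre; bystander, as are all of the following
- heel_b: second such heel block, farther from the robot
- glue: white glue bottle, 60 mm across, 160 mm tall, standing; origin under its centre
- brush: brush with a red handle, 200 mm, lying
- hammer: hammer, 260 mm, lying at the far left
- pincers: steel pincers, about 130 mm, lying at the far right
- tin: metal tack tin, 64 mm across, 50 mm tall

How it is judged:
By the outcome, as a careful person would: the job done as asked, in the order asked, and still so for the second after the job is handed in, with the robot touching nothing.
It also fails if it takes over 72 s, if anything falls off the work surface, if the arm or the gripper's body presses on something with over 40 N, if the wrist force passes 120 N, or if a joint passes its speed limit or range.

## Robot

A 7-joint arm with a two-finger parallel gripper is mounted at the origin on the work surface. World frame = base frame: x ahead of the robot, y to its left, z up, the work surface at z = 0. Lengths are in m, angles in rad, forces in N, time in s.
With the tool pointing down it reaches from about 0.4 to 0.75 m from the base axis. Payload 19.5 kg.
Tool frame: the origin (TCP) lies at the very end of the fingers, on their centre line; the grasp point (between the pads) lies bot.grasp_offset behind it (bot.grasp_offset is the distance from the TCP to the grasp point, in m); z points along the fingers, y is the direction in which the jaws open and shut (so a half turn about z gives the same grasp; the last joint's range is limited). The gripper opens to 85 mm and grips with 20 to 120 N. Pads are 22 mm wide; open, the fingers measure 114 mm over their backs; the gripper's body (76 mm by 85 mm) begins 54 mm behind the grasp point. The pads swing forward as they close: fully open they stand 13 mm farther back than shut.
Start: joints at [1.116, 0.707, -0.028, 1.485, 0.022, 0.951, -0.075], TCP at [0.231, -0.527, 0.231] pointing down, gripper open.
Joint ranges: [-2.71, 2.71], [-0.32, 2.16], [-1.57, 1.52], [0, 2.45], [-1.46, 4.6], [0, 2.02], [-2.83, 2.83]. Speed limits (rad/s): [1.89, 1.89, 2.57, 2.57, 3.01, 3.01, 3.01].

## Interface

Orientations are given as a rotation vector (axis times angle).
In Python, from workcell import bot gives the robot as it stands. Calls block until the motion is done:
- bot.reach(position, orientation): joint-space move of the TCP to a pose.
- bot.move_straight(position, rot=None, max_speed=0.15, force_limit=None): straight line of the TCP; rot=None keeps the orientation; max_speed is the mean speed in m/s. With force_limit (N) it stops when the force on the tool has changed by that much, and returns True; else False.
- bot.goto_joints(angles): joint-space move.
- bot.release() and bot.close(grasp_force=None): open the fingers fully, or close them until they stop; grasp_force is the grip in N (None keeps the last).
- bot.hold(seconds).
- bot.solve_ik(position, orientation): joint angles nearest the present ones, or None.
- bot.sense(): the state.
- bot.get_image(name): name is "scene" or "top" or "wrist"; returns the picture (420x560x3 uint8, blue, green, red); there is no depth.
- bot.camera_info(name): a dict with "fx", "fy", "cx", "cy" (pixels), "R" (3x3) and "t" (3): a world point X has camera coordinates R X + t; the wrist camera has in their place "mount" (4x4, takes a point from camera to tool coordinates, whose origin is the TCP and whose axes are the flange's). Camera axes: x right, y down, z forward; pixel columns grow to the right and rows downward; lengths in m; the calibration is good to about 2 mm. A picture is of the moment at which its call begins: read the wrist's pose just before it. camera_info takes no time and is no camera call.
A pose or a line that the arm cannot do raises bot.PlanningError and nothing moves.
- bot.hand_in(): hands the job in, once; it reports no verdict.
The state is a dict: "time": time; "qpos": joint angles; "joint_vel": joint speeds; "joint_torque": joint torques, N m; "tool_pos": TCP position; "tool_rot": TCP orientation; "force": force on the tool from outside, world axes, zero at the start; "wrist_torque": the same for the moment, N m; "gripper_width": opening from 0.0 (shut) to 1.0 (fully open).
Only numpy, scipy, OpenCV 4.12 (cv2) and the standard library are available. Lean on these libraries where they do the work, as an engineer would, in place of code of your own. Each camera call takes 0.05 s, during which the arm holds its last target. There are 200 camera calls.

## Working session

There is one attempt and no reset: what is moved stays moved. The work goes in short steps, each a Python script; the robot and the scene stay as the last script left them, time stands still between calls to the robot, and variables do not carry over. Pictures are saved under pics/ and viewed, about 8 in all and at most 12, crops included, and the job is handed in when it is done.

```bash
mkdir -p pics; ls; python3 - <<'E'
from workcell import bot
import cv2
for n in("scene","top"):
    im=bot.get_image(n); cv2.imwrite(f"pics/{n}0.png",im)
    c=bot.camera_info(n); print(n,c)
print(bot.camera_info("wrist"),bot.grasp_offset)
s=bot.sense();print(s)
E
```

```text
pics
scene {'fx': 474.4633829653242, 'fy': 474.4633829653242, 'cx': 286.39374271026594, 'cy': 210.94595305201003, 'R': array([[ 0.54554807,  0.83796255, -0.01400285],
       [ 0.62292051, -0.41661131, -0.66212163],
       [-0.56066687,  0.35249651, -0.74926555]]), 't': array([-0.29125723, -0.30865803,  1.47450518])}
top {'fx': 385.7145493477449, 'fy': 385.7145493477449, 'cx': 280.0080456421553, 'cy': 207.55085396857717, 'R': array([[ 0.01807523, -0.99983464,  0.00199369],
       [-0.98546494, -0.01815225, -0.16890635],
       [ 0.16891461,  0.00108831, -0.98563009]]), 't': array([-0.01098138,  0.56755895,  1.16207024])}
{'fx': 370.43955876232565, 'fy': 370.43955876232565, 'cx': 275.3055234946646, 'cy': 207.93154461031082, 'mount': array([[-3.41066423e-04, -9.51075292e-01, -3.08959015e-01,
         8.06690249e-02],
       [ 9.99999756e-01, -1.36271924e-04, -6.84432139e-04,
        -5.76212956e-04],
       [ 6.08844056e-04, -3.08959173e-01,  9.51075107e-01,
        -1.42157054e-01],
       [ 0.00000000e+00,  0.00000000e+00,  0.00000000e+00,
         1.00000000e+00]])} 0.0187
{'time': 0.1, 'qpos': array([ 1.11628894,  0.70701228, -0.02761441,  1.48493905,  0.02198016,
        0.95089374, -0.07550089]), 'joint_vel': array([ 7.04638242e-04, -8.19254806e-04,  3.61693920e-04, -7.70082049e-05,
        2.13735614e-03,  1.05324596e-04, -8.11929178e-04]), 'joint_torque': array([ 4.96650289e-03, -8.84292841e+01,  1.23817362e+00, -2.36451745e+01,
        1.72838947e-02,  5.08428391e-03,  6.81751317e-05]), 'tool_pos': array([ 0.23059243, -0.52648792,  0.23089369]), 'tool_rot': array([-3.07400691e+00, -6.43628222e-01,  3.26720729e-04]), 'force': array([-0.20789414,  0.26539741,  0.16046581]), 'wrist_torque': array([-0.02641324,  0.05666759,  0.00234743]), 'gripper_width': 0.9937980409013927}
```

View pics/scene0.png

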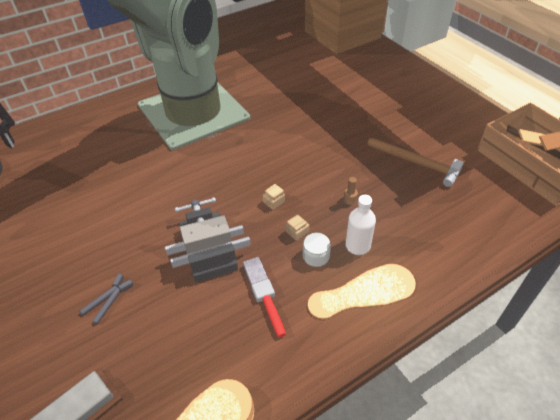

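View pics/top0.png

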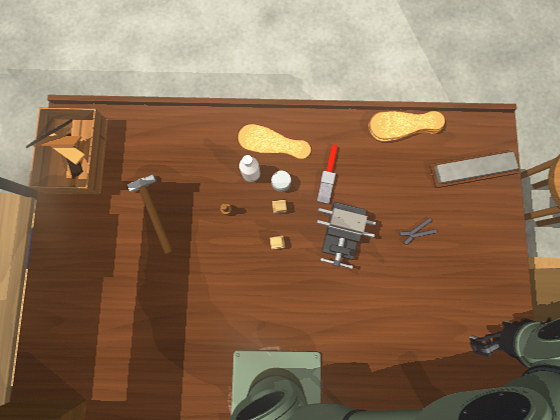

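The scene view has the vise at about (210,240), the rammer at (351,192) and the glue at (361,225). In the top view the rammer is at about (227,209) and the vise at (347,225). I'll enlarge both.

```bash
python3 - <<'E'
import cv2,numpy as np
s=cv2.imread("pics/scene0.png");t=cv2.imread("pics/top0.png")
f=lambda a,k:cv2.resize(a,None,fx=k,fy=k,interpolation=cv2.INTER_CUBIC)
A=f(s[190:290,160:260],4)           # scene vise
B=f(t[190:290,305:405],4) # top vise
C=f(s[170:220,330:380],4);D=f(t[185:235,200:250],4)
cv2.imwrite("pics/crop.png",np.hstack([np.vstack([A,np.hstack([C,D])]),np.vstack([B,np.zeros((200,400,3),np.uint8)])]))
E
```

```text
(no output)
```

View pics/crop.png

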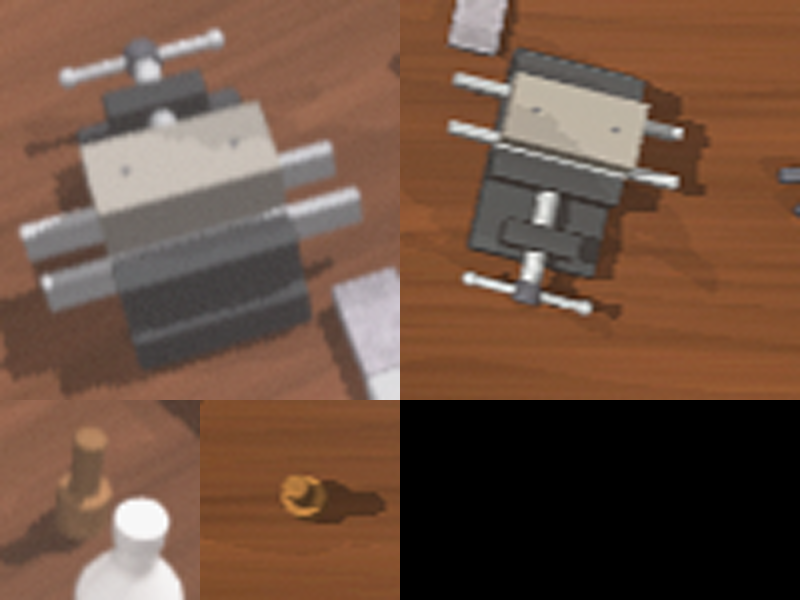

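```bash
cat > h.py <<'E'
import numpy as np,cv2
from workcell import bot
from scipy.spatial.transform import Rotation as Ro
def ray(n,p):
    c=bot.camera_info(n);R=c["R"];o=-R.T@c["t"]
    return o,R.T@np.array([(p[0]-c["cx"])/c["fx"],(p[1]-c["cy"])/c["fy"],1])
def onz(n,p,z):
    o,d=ray(n,p);return o+d*(z-o[2])/d[2]
def tri(a,b):
    (o,d),(q,e)=ray("scene",a),ray("top",b)
    k=np.linalg.lstsq(np.c_[d,-e],q-o,rcond=None)[0]
    return (o+d*k[0]+q+e*k[1])/2,np.linalg.norm(o+d*k[0]-q-e*k[1])
def down(yaw): # tool z down; tool y axis (jaws) at world angle yaw
    y=np.array([np.cos(yaw),np.sin(yaw),0]);z=np.array([0,0,-1.]);x=np.cross(y,z)
    return Ro.from_matrix(np.c_[x,y,z]).as_rotvec()
E
python3 - <<'E'
from h import *
np.set_printoptions(precision=4,suppress=True)
P={}
for k,s,t in[("nR",(165.5,247),(374.5,236)),("nL",(243,226.2),(317.75,221.75)),("fR",(170.5,260.8),(375.25,223.25)),("fL",(250,238.8),(318.75,210))]:
    print(k,onz("scene",s,.052),onz("top",t,.052),tri(s,t));P[k]=(onz("scene",s,.052)+onz("top",t,.052))/2
for a in"nf":
    d=P[a+"L"]-P[a+"R"];print(a,np.linalg.norm(d),np.degrees(np.arctan2(-d[0],d[1])),(P[a+"L"]+P[a+"R"])/2)
print("stem",onz("scene",(352.75,179.25),.075),onz("top",(224.5,207),.075),"foot",onz("top",(225.75,209),.03))
g=lambda x,y:(x/4+160,y/4+190); h=lambda x,y:((x-400)/4+305,y/4+190)
for s,t in[((82,148),(638,170)),((258,102),(501,138)),((278,152),(518,72)),((102,213),(648,102))]: print("bar",tri(g(*s),h(*t)))
print(bot.sense()["tool_pos"],down(0))
E
```

```text
nR [ 0.4859 -0.2904  0.052 ] [ 0.4832 -0.2942  0.052 ] (array([ 0.4841, -0.2923,  0.0512]), np.float64(0.004460585009029115))
nL [ 0.5297 -0.1162  0.052 ] [ 0.5244 -0.1188  0.052 ] (array([ 0.5259, -0.117 ,  0.0484]), np.float64(0.0046165545593465))
fR [ 0.5271 -0.2966  0.052 ] [ 0.523  -0.2975  0.052 ] (array([ 0.5239, -0.2972,  0.0486]), np.float64(0.002408280397449576))
fL [ 0.5707 -0.1213  0.052 ] [ 0.5615 -0.1218  0.052 ] (array([ 0.5638, -0.1206,  0.0439]), np.float64(0.004536868238720933))
n 0.17994115511817838 -13.657622468105211 [ 0.5058 -0.2049  0.052 ]
f 0.18018864032654333 -13.175746636461618 [ 0.5456 -0.2093  0.052 ]
stem [0.5668 0.1737 0.075 ] [0.5617 0.1696 0.075 ] foot [0.5629 0.172  0.03  ]
bar (array([ 0.4897, -0.2501,  0.0986]), np.float64(0.006719641144752124))
bar (array([ 0.5115, -0.1509,  0.0945]), np.float64(0.002437157359625194))
bar (array([ 0.5596, -0.1625,  0.1069]), np.float64(0.0017780828036784598))
bar (array([ 0.5399, -0.2593,  0.1015]), np.float64(0.0036855006338767965))
[ 0.2306 -0.5265  0.2309] [2.2214 2.2214 0.    ]
```

```bash
python3 - <<'E'
from h import *
np.set_printoptions(precision=4,suppress=True)
print("glue",onz("scene",(359,246),.0),onz("top",(250,158),.16), tri((364,201),(250,158)))
V=np.array([.525,-.206]);yw=np.radians(-13.4)
ims=[]
for p,y in[([.525,-.275,.30],yw),([.564,.10,.24],0.0)]:
    bot.reach(np.array(p),down(y)); s=bot.sense(); im=bot.get_image("wrist"); ims.append(im)
    np.save(f"pose{len(ims)}.npy",np.r_[s["tool_pos"],s["tool_rot"]]); cv2.imwrite(f"pics/w{len(ims)}.png",im)
    print(s["time"],s["tool_pos"],s["qpos"],s["force"])
cv2.imwrite("pics/w12.png",np.hstack([i[:, 80:480] for i in ims]))
E
```

```text
glue [0.695  0.0996 0.    ] [0.6931 0.0891 0.16  ] (array([0.694 , 0.0907, 0.1607]), np.float64(0.0039034958341896786))
1.5583 [ 0.5242 -0.2763  0.2998] [ 0.5436  0.6769 -0.24    1.2903  0.1616  1.1935  0.0586] [ 0.7006 -1.0725  0.7828]
3.0333 [0.5644 0.0985 0.2401] [-0.0929  0.701  -0.2705  1.4748  0.208   0.9939 -0.4184] [ 0.2265 -0.6669  1.3714]
```

View pics/w12.png

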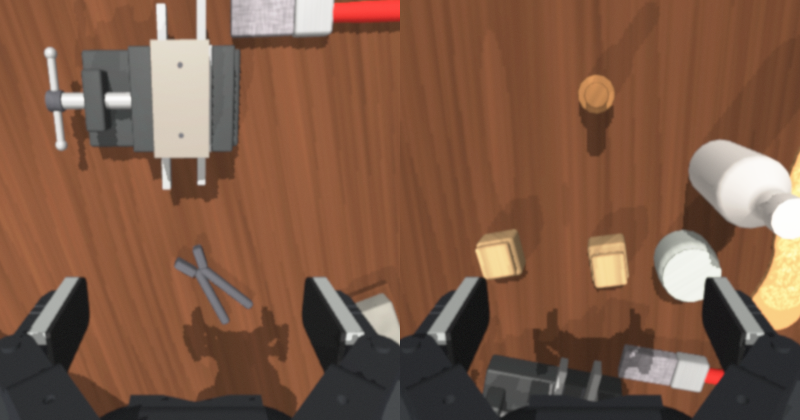

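In the left wrist view the bar centre is at about (182,98) and the parallels' right ends are at (167,187) and (201,184). In the right one the rammer's top is at (596,94), clear of the heels, tin and glue.

```bash
cat >> h.py <<'E'
def wz(pose,p,z):
    c=bot.camera_info("wrist");M=c["mount"];R=Ro.from_rotvec(pose[3:]).as_matrix()
    d=R@M[:3,:3]@np.array([(p[0]-c["cx"])/c["fx"],(p[1]-c["cy"])/c["fy"],1]);o=pose[:3]+R@M[:3,3]
    return o+d*(z-o[2])/d[2]
E
python3 - <<'E'
from h import *
np.set_printoptions(precision=4,suppress=True)
a,b=np.load("pose1.npy"),np.load("pose2.npy")
print("stem",wz(b,(276,94),.075))
print("bar corners",[wz(a,(x+80,y),.1) for x,y in[(152,40),(209,40),(210,157),(156,157)]])
for x,y in[(167,187),(201,184),(162,4),(202,-8)]: print("end",wz(a,(x+80,y),.052))
E
python3 - <<'E'
from h import *
b=np.load("pose2.npy");P=wz(b,(276,94),.075)
for q,y in[([P[0],P[1],.1],0.),([P[0],P[1],.034],0.)]: print(bot.solve_ik(np.array(q),down(y)))
E
```

```text
stem [0.5662 0.1741 0.075 ]
bar corners [array([ 0.5173, -0.1525,  0.1   ]), array([ 0.5642, -0.1638,  0.1   ]), array([ 0.5428, -0.2611,  0.1   ]), array([ 0.494 , -0.2494,  0.1   ])]
end [ 0.4899 -0.291   0.052 ]
end [ 0.5266 -0.2964  0.052 ]
end [ 0.531  -0.1184  0.052 ]
end [ 0.5698 -0.1176  0.052 ]
[-0.24512619  0.90880212 -0.21881906  1.55493976  0.26665572  0.70730451
 -0.5857042 ]
[-0.25891443  1.0108565  -0.1905028   1.58308341  0.2987925   0.57641476
 -0.61370722]
```

```bash
python3 - <<'E'
from h import *
np.set_printoptions(precision=4,suppress=True)
R=down(0.);p=np.array([.565,.173,.12])
bot.reach(p,R); p[2]=.032
print(bot.move_straight(p,max_speed=.08,force_limit=8),bot.sense()["tool_pos"],bot.sense()["force"])
bot.close(80); s=bot.sense();print(s["gripper_width"],s["force"],s["time"])
bot.move_straight([p[0],p[1],.10],max_speed=.1)
bot.move_straight([p[0],p[1],.22],max_speed=.2)
s=bot.sense();im=bot.get_image("wrist");cv2.imwrite("pics/w3.png",im)
print(s["gripper_width"],s["force"],s["time"])
yw=np.radians(-13.2);u=np.array([-np.sin(yw),np.cos(yw),0])
C=np.array([.528,-.2065,0])
bot.reach(C+36*u/1000+[0,0,.20],down(yw))
s=bot.sense();print(s["tool_pos"],s["force"],s["time"])
im2=bot.get_image("wrist");sc=bot.get_image("scene");cv2.imwrite("pics/sc3.png",sc)
c=cv2.resize(sc[150:290,150:290],(420,420),interpolation=cv2.INTER_CUBIC)
cv2.imwrite("pics/m3.png",np.hstack([im2[:,90:470],c]))
E
```

```text
False [0.5652 0.1731 0.0324] [0.0165 0.3937 0.5294]
0.21151481455933024 [-0.5471  0.0984  5.1671] 5.575
0.2171280919516181 [-1.0035  0.1495 -1.2227] 7.1583
[ 0.5367 -0.17    0.2   ] [-0.5138  1.2523 -0.2728] 8.5083
```

View pics/m3.png

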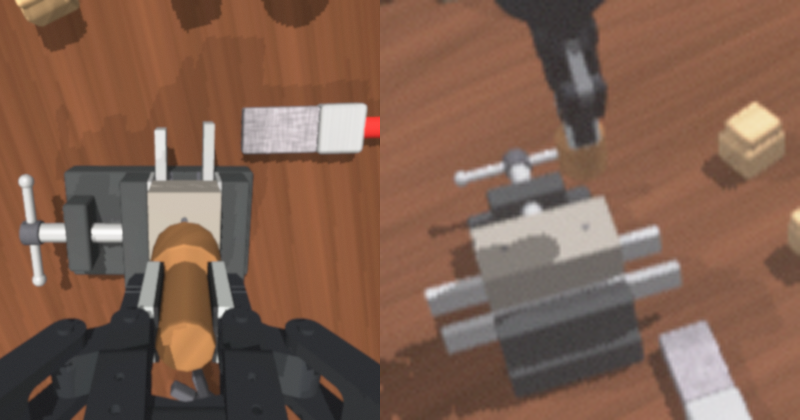

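The rammer is held with its foot against the fingertips, above the left end of the bar. Now I'll press.

```bash
cat >> h.py <<'E'
yw=np.radians(-13.2);u=np.array([-np.sin(yw),np.cos(yw),0]);C=np.array([.528,-.2065,0])
np.set_printoptions(precision=4,suppress=True)
def st(m=""):
    s=bot.sense();print(m,"t%.2f"%s["time"],s["tool_pos"],s["force"],flush=True);return s
E
python3 - <<'E'
from h import *
b=C+.036*u
bot.move_straight([b[0],b[1],.153],max_speed=.1)
f0=st()["force"]
print(bot.move_straight([b[0],b[1],.115],max_speed=.015,force_limit=4));z=st("contact")["tool_pos"][2]
print(bot.move_straight([b[0],b[1],z-.004],max_speed=.01,force_limit=17));st()
E
```

```text
t9.22 [ 0.5365 -0.1713  0.1534] [ 0.0213  1.2062 -0.5288]
True
contact t10.97 [ 0.5362 -0.1715  0.1236] [ 0.1706 -1.2369  4.4586]
True
 t11.22 [ 0.5363 -0.1718  0.1233] [-2.2204 -0.6605  9.9236]
```

```bash
cat >> h.py <<'E'
def press(b,z,fmax,n,dz=.0005,f0=-.4):
    "step the target down until fmax is felt"
    for i in range(n):
        z-=dz; bot.move_straight([b[0],b[1],z],max_speed=.01,force_limit=20)
        s=bot.sense();f=s["force"][2]-f0
        print("%.2f tgt %.4f z %.4f F %.1f"%(s["time"],z,s["tool_pos"][2],f),flush=True)
        if f>fmax: break
    return z
E
python3 - <<'E'
from h import *
press(C+.036*u,bot.sense()["tool_pos"][2],17,6)
E
```

```text
11.47 tgt 0.1228 z 0.1233 F 12.7
11.72 tgt 0.1223 z 0.1232 F 21.0
```

```bash
python3 - <<'E'
from h import *
a=C+.036*u;b=C-.036*u;z0=bot.sense()["tool_pos"][2]
bot.move_straight([a[0],a[1],z0+.014],max_speed=.06)
bot.move_straight([b[0],b[1],z0+.014],max_speed=.1)
f0=st()["force"][2]
print(bot.move_straight([b[0],b[1],.115],max_speed=.02,force_limit=4));z=st("contact")["tool_pos"][2]
press(b,z,17,6,f0=f0)
E
```

```text
t12.98 [ 0.52   -0.2408  0.1372] [ 0.1127 -0.128  -1.3891]
True
contact t13.70 [ 0.5197 -0.2418  0.1233] [ 0.5559 -0.5702  5.0884]
13.95 tgt 0.1228 z 0.1233 F 13.3
14.20 tgt 0.1223 z 0.1232 F 23.2
```

```bash
python3 - <<'E'
from h import *
b=C-.036*u
st("still pressing")
bot.move_straight([b[0],b[1],.175],max_speed=.12)
p=C-.10*u; bot.move_straight([p[0],p[1],.22],max_speed=.15)
st()
w=bot.get_image("wrist");s=bot.get_image("scene");cv2.imwrite("pics/sc4.png",s)
o=cv2.imread("pics/scene0.png")
f=lambda a:cv2.resize(a[205:275,160:260],(400,280),interpolation=cv2.INTER_CUBIC)
cv2.imwrite("pics/m4.png",np.hstack([np.vstack([f(o),f(s)]),cv2.resize(w[:,80:480],None,fx=1,fy=560/420)]))
E
```

```text
still pressing t14.20 [ 0.5198 -0.2419  0.1232] [-5.9202  0.6796 21.8509]
 t15.47 [ 0.5052 -0.303   0.2193] [-0.6166  0.9455 -1.1544]
```

View pics/m4.png

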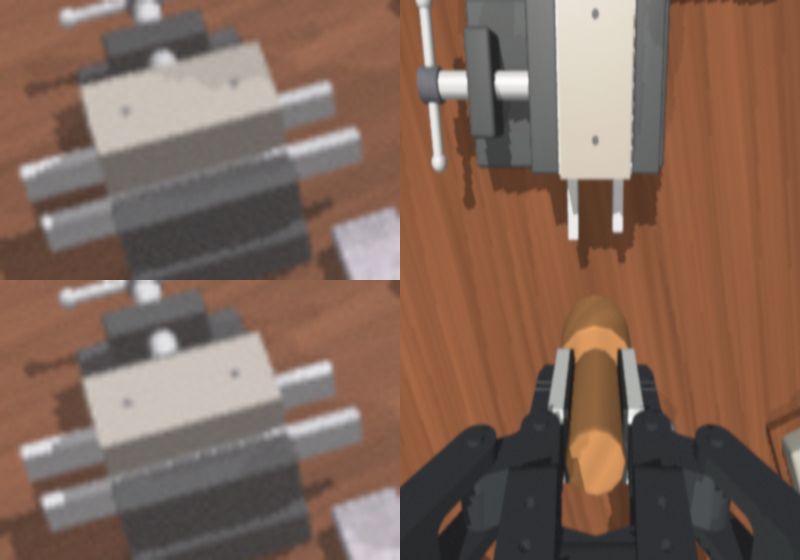

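The bar has dropped about 8–9 mm at both ends, and both stop dead at the same height: TCP 0.1233, so the top is at about 91 mm and the thickness about 39 mm. Next I'll hold about 20 N on each end to trap the parallels.

```bash
python3 - <<'E'
from h import *
for sgn in(-1,1):
    b=C+sgn*.036*u
    bot.move_straight([b[0],b[1],.15],max_speed=.15)
    bot.move_straight([b[0],b[1],.130],max_speed=.05)
    f0=st()["force"][2]
    print(bot.move_straight([b[0],b[1],.118],max_speed=.015,force_limit=4));z=st("contact")["tool_pos"][2]
    press(b,z,17,8,dz=.0003,f0=f0)
    for i in range(3): bot.hold(.4);st("hold")
    bot.move_straight([b[0],b[1],.14],max_speed=.06)
E
```

```text
t16.90 [ 0.5198 -0.2415  0.1299] [-0.416  -0.2588 -0.6536]
True
contact t17.43 [ 0.5198 -0.2416  0.1233] [-1.2365 -0.7749  6.8546]
17.68 tgt 0.1230 z 0.1233 F 8.6
17.93 tgt 0.1227 z 0.1232 F 14.4
18.18 tgt 0.1224 z 0.1232 F 19.4
hold t18.57 [ 0.5199 -0.2417  0.1232] [-4.8195  0.8312 18.1966]
hold t18.98 [ 0.5199 -0.2417  0.1232] [-4.7553  1.3447 18.6886]
hold t19.38 [ 0.5199 -0.2417  0.1232] [-3.5855  0.9519 19.2061]
 t21.00 [ 0.5362 -0.1715  0.1299] [ 0.3592 -0.9982  0.3297]
True
contact t21.52 [ 0.5363 -0.1714  0.1233] [-0.8863 -0.4081  7.7068]
21.77 tgt 0.1230 z 0.1232 F 8.8
22.02 tgt 0.1227 z 0.1232 F 13.4
22.27 tgt 0.1224 z 0.1232 F 18.7
hold t22.68 [ 0.5364 -0.1714  0.1232] [-4.0612  0.5636 17.7961]
hold t23.07 [ 0.5365 -0.1714  0.1231] [-3.8387  2.1893 19.1842]
hold t23.48 [ 0.5365 -0.1714  0.1232] [-4.1021  1.9843 18.8501]
```

```bash
python3 - <<'E'
from h import *
s=bot.sense()["tool_pos"]
bot.move_straight([s[0],s[1],.20],max_speed=.15)
bot.reach(np.array([.565,.173,.12]),down(0.));
bot.move_straight([.565,.173,.045],max_speed=.08)
bot.hold(.2)
print(bot.move_straight([.565,.173,.026],max_speed=.015,force_limit=3));st("bench")
bot.release();bot.hold(.2);st()
bot.move_straight([.565,.173,.13],max_speed=.08)
v=np.array([u[1],-u[0],0])
bot.move_straight([.565,.173,.2],max_speed=.2)
t=bot.get_image("scene");cv2.imwrite("pics/sc5.png",t)
bot.close(20)
p=C-.019*v-.13*u
bot.reach(p+[0,0,.20],down(yw))
w=bot.get_image("wrist")
bot.move_straight(p+[0,0,.042],max_speed=.12);bot.hold(.3)
for i in range(4): st();bot.hold(.05)
sc=bot.get_image("scene");cv2.imwrite("pics/sc6.png",sc)
g=lambda a,x,y,k:cv2.resize(a[y:y+k,x:x+k],(280,280),interpolation=cv2.INTER_CUBIC)
cv2.imwrite("pics/m6.png",np.hstack([np.vstack([g(t,310,150,70),g(sc,130,190,140)]),w]) if 0 else np.hstack([np.vstack([g(t,310,150,70),g(sc,130,190,120)]),cv2.resize(w[:,80:480],(500,560))]))
E
```

```text
True
bench t27.93 [0.565  0.173  0.0322] [-0.9043 -0.3521 10.1626]
 t28.79 [0.5647 0.1729 0.0318] [ 0.5564 -0.4012 -0.8338]
 t35.15 [ 0.4799 -0.3288  0.0422] [-1.5035 -0.4525  0.0073]
 t35.20 [ 0.4799 -0.3288  0.0421] [ 0.2647  0.0542 -0.9725]
 t35.25 [ 0.4798 -0.3288  0.0421] [-0.7838 -0.2893 -0.4595]
 t35.30 [ 0.4798 -0.3287  0.042 ] [ 0.0724  0.7489 -0.7407]
```

View pics/m6.png

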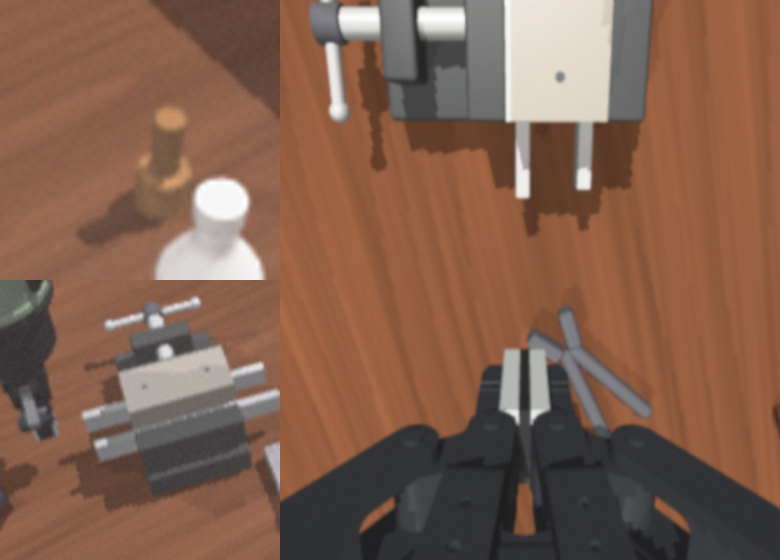

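The rammer stands upright again at its old spot. The closed fingers are lined up with the near parallel's right end, about (523,190) in the wrist view. Now the gentle push along its length.

```bash
cat >> h.py <<'E'
v=np.array([u[1],-u[0],0])
def avg(n=8):
    a=[]
    for i in range(n):
        bot.hold(.04);a.append(bot.sense()["force"])
    return np.mean(a,0)
def push(off):
    f0=avg()
    P=C+off*v+[0,0,.042]
    pos=lambda:float((bot.sense()["tool_pos"]-P)@u)
    # approach in bursts until a steady push is felt
    F=0
    for i in range(10):
        hit=bot.move_straight(P-.085*u,max_speed=.005,force_limit=1.8)
        F=-(avg(5)-f0)@u;print("hit",hit,"t%.2f u %.4f F %.2f"%(bot.sense()["time"],pos(),F),flush=True)
        if F>.8 or not hit:break
    c=pos();k=c
    for i in range(14):
        if F>2.45: break
        k+=.0001 if F>1.2 else .0002
        bot.move_straight(P+k*u,max_speed=.005)
        F=-(avg(6)-f0)@u;print("tgt %.4f u %.4f F %.2f"%(k,pos(),F),flush=True)
        if pos()>c+.003: break
    for i in range(2): print("held F %.2f u %.4f t%.2f"%(-(avg(10)-f0)@u,pos(),bot.sense()["time"]),flush=True)
E
python3 - <<'E'
from h import *
bot.move_straight(C-.019*v-.112*u+[0,0,.042],max_speed=.04);bot.hold(.1)
push(-.019)
E
```

```text
hit True t38.69 u -0.1052 F 1.33
tgt -0.1051 u -0.1052 F 1.81
tgt -0.1050 u -0.1052 F 3.65
held F 4.41 u -0.1051 t40.11
held F 5.10 u -0.1051 t40.52
```

The near parallel held without moving, though the force crept up to about 5 N. I'll back off and push the far one with finer steps and a step back whenever it climbs.

```bash
cat >> h.py <<'E'
def push2(off):
    P=C+off*v+[0,0,.042]; pos=lambda:float((bot.sense()["tool_pos"]-P)@u)
    f0=avg(12)
    for i in range(10):
        hit=bot.move_straight(P-.085*u,max_speed=.005,force_limit=1.8)
        F=-(avg(5)-f0)@u;print("hit",hit,"t%.2f u %.4f F %.2f"%(bot.sense()["time"],pos(),F),flush=True)
        if F>.8 or not hit:break
    k=c=pos();good=0
    for i in range(18):
        if F<2.5: k+=.00005
        elif F>3.0: k-=.00005
        bot.move_straight(P+k*u,max_speed=.005)
        F=-(avg(6)-f0)@u;good+=F>2.4
        print("tgt %.5f u %.4f F %.2f t%.2f"%(k,pos(),F,bot.sense()["time"]),flush=True)
        if good>=3 or pos()>c+.003: break
E
python3 - <<'E'
from h import *
bot.move_straight(C-.019*v-.13*u+[0,0,.042],max_speed=.04)
bot.move_straight(C+.019*v-.13*u+[0,0,.042],max_speed=.06)
bot.move_straight(C+.019*v-.112*u+[0,0,.042],max_speed=.04);bot.hold(.2)
push2(.019)
bot.move_straight(C+.019*v-.13*u+[0,0,.042],max_speed=.04)
st()
E
```

```text
hit True t46.20 u -0.1004 F 1.19
tgt -0.10037 u -0.1004 F 1.34 t46.71
tgt -0.10032 u -0.1004 F 2.30 t47.21
tgt -0.10027 u -0.1004 F 2.90 t47.71
tgt -0.10027 u -0.1003 F 3.56 t48.21
tgt -0.10032 u -0.1003 F 3.72 t48.71
 t49.60 [ 0.5169 -0.3371  0.042 ] [-0.1873  0.1767  0.1259]
```

```bash
python3 - <<'E'
from h import *
p=C+.019*v-.13*u
bot.move_straight(p+[0,0,.22],max_speed=.15);st()
s=bot.get_image("scene");t=bot.get_image("top");o=cv2.imread("pics/top0.png")
f=lambda a,x,y,w,h:cv2.resize(a[y:y+h,x:x+w],(400,280),interpolation=cv2.INTER_CUBIC)
cv2.imwrite("pics/fin.png",np.vstack([np.hstack([f(s,160,205,100,70),f(s,200,150,200,140)]),np.hstack([f(o,200,140,240,168),f(t,200,140,240,168)])]))
E
```

```text
t50.93 [ 0.5166 -0.3372  0.2193] [-0.2003  0.8045 -0.284 ]
```

View pics/fin.png

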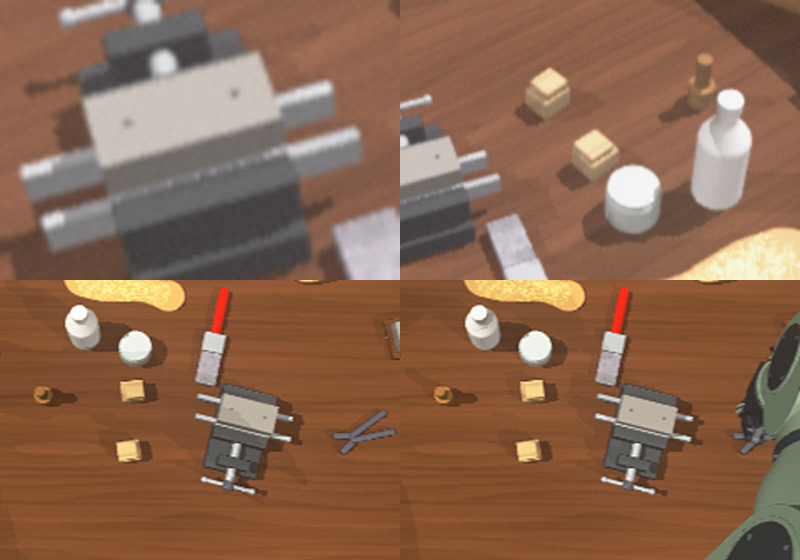

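The parallels and bystanders sit where they were, the rammer is upright and the bar is level and low in the vise. Handing in.

```bash
python3 -c "
from workcell import bot
print(bot.hand_in())"
```

```text
the job is handed in; nothing more can be done
None
```

I pressed the bar home with the rammer, stood the rammer upright at its old spot, and push-tested the nearer and then the farther parallel. I then handed the job in at about 51 s.

- **Bar:** Both ends stopped dead at the same height, with the top about 91 mm above the bench (about 39 mm thick). I then held 18–20 N on each end for about 1.2 s. Most of the travel happened unnoticed during the first approach. The later pictures show it about 8–9 mm lower than at the start.
- **Parallels:** Both held, moving no more than about 0.1 mm. The push on the nearer one crept up to about 5 N and the farther one to about 3.7 N, both over the 2.5–3 N asked for.
- **Rest of the bench:** In the last picture the other items in view sit where they were. The arm partly hid the pincers, and the hammer was outside that crop.

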